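# Count three brass spacers onto the scale

### The arm

A 7-joint arm with a two-finger parallel gripper is mounted at the origin on the work surface. World frame = base frame: x ahead of the robot, y to its left, z up, the work surface at z = 0. Lengths are in m, angles in degrees, forces in N, time in s.
With the tool pointing down it reaches from about 0.4 to 0.875 m from the base axis. Payload 4.4 kg.
Tool frame: the origin (TCP) lies on the centre line of the jaws, within the pads' length; the fingertips stand ctrl.tips_ahead ahead of it and the grasp point (between the pads) lies 5 mm behind it (ctrl.tips_ahead is the distance from the TCP to the fingertips, in m); z points along the fingers, y is the direction in which the jaws open and shut (so a half turn about z gives the same grasp; the last joint's range is limited). The gripper opens to 85 mm and grips with 20 to 120 N. Pads are 22 mm wide; open, the fingers measure 114 mm over their backs; the gripper's body (76 mm by 85 mm) begins 54 mm behind the grasp point. The pads swing forward as they close: fully open they stand 13 mm farther back than shut.
Start: joints at [73.064, 36.005, 2.206, 86.941, -1.547, 57.084, -1.146], TCP at [0.148, -0.633, 0.245] pointing down, gripper open.
Joint ranges: [-175.42, 175.42], [-21.48, 121.26], [-71.46, 75.88], [10.55, 141.38], [-63.04, 243.04], [13.31, 113.54], [-168.57, 168.57]. Speed limits (degrees/s): [147.25, 147.25, 180, 180, 180, 180, 180].

### API

Orientations are given as [roll, pitch, yaw] about the fixed x, y, z axes, in that order (R = Rz(yaw) Ry(pitch) Rx(roll)).
In Python, from plant import ctrl, optics, order gives the robot as it stands.
- The arm moves only by the tool apply_moves, never from a script. Its argument "increments" is a list that holds one entry, the list of rows, each a list of 7 numbers: the shift along the tool's x, y, z in mm, then the turn, a rotation vector about the tool's x, y, z in degrees, then the opening, from 0 (shut) to 1 (fully open). In form: [[[dx, dy, dz, rx, ry, rz, hand], ...]]. A call has 1 to 10 rows; each row shifts and turns the pose as measured when the row begins, along the tool's axes as they then stand; what a row does not reach is not made up. A row lasts 1/12 s, in which the tool goes at most 41.7 mm and 7.16 degrees, less where a joint would pass 70% of its speed; a pose out of reach is approached as far as the arm can. A call is refused whole if a number of a shift passes 41.7 or a number of a turn 7.16, either way. A call with a gripper value outside its range is refused whole. The fingers move at their own pace and stop on an object; "newtons" is the grip in N (left out, the last holds). Time passes only in rows, so rows that do not move let the fingers close. It gives the time, the measured TCP pose, the force and the opening at its end, in the units of the state.
- ctrl.read_state(): the state, without advancing time (a new reading comes with each control period).
- optics.read_camera(name): name is "side" or "top"; returns (picture, depth): 480x640x3 uint8, red, green, blue; 480x640 float32, m along the optical axis (not along the pixel's ray), 0 where there is no reading.
- optics.calibration(name): a dict with "camera_matrix" (3x3 intrinsics, pixels), "T" (4x4, takes a point from camera to world coordinates). Camera axes: x right, y down, z forward; pixel columns grow to the right and rows downward; lengths in m; the calibration is good to about 2 mm. A picture is of the moment at which its call begins. calibration takes no time and is no camera call.
- order.job_done(): hands the job in, once; it reports no verdict.
The state is a dict: "clock": time; "joint_pos": joint angles; "qvel": joint speeds; "tau": joint torques, N m; "position": TCP position; "tcp_rot": TCP orientation; "ft_force": force on the tool from outside, world axes, zero at the start; "torque": the same for the moment, N m; "width": finger opening in m.
Only numpy, scipy, OpenCV 4.12 (cv2) and the standard library are available. Lean on these libraries where they do the work, as an engineer would, in place of code of your own. Each camera call takes 0.05 s, during which the arm holds its last target.

### The job

Pick up the black cup that holds the brass spacers and tip it gradually over the steel pan of the scale until exactly three spacers have dropped into the pan. Then set the cup back upright on the flat mat it came from, with the other two spacers still in it, and let go.

Things in the scene. Friction and masses are not known exactly. Their poses are not given: they have to be found in the camera images.
- cup: Narrow open black cup, 102 (x) x 40 (y) x 50 mm high, flat sides, 120 g; holds five 65 g slippery round brass spacers, 20 mm thick, 30 long, in a row along x. Origin: centre of underside, z up. Lip at the -x end: x -48, z 33 mm. Floor curves up to the lip: tipping -x down lets them roll out singly, at about 0.3, 0.5, 0.7, 0.9 rad (+-0.1); the rest roll back. The cup of grey blocks is not it.
- mat: Flat blue rubber mat, fixed, 180 mm (x) by 120 mm (y), 4 mm thick, on which the cup stands at the start, lengthwise, its lip towards the mat's -x, and to which it must return. Origin: centre of its underside.
- scale_pan (a joint): How far the scale's pan has sunk on its spring, in m: 0 when empty, 4 mm more for every spacer lying in it (12 mm with three), so it tells the weight; it settles within about 1 s of a drop.
- pan_floor (a point): Centre of the inner floor of the scale's steel pan, 61 mm above the table when empty; it sinks with the pan. The pan is 166 mm (x) by 156 mm (y) outside, walls 3 mm thick, rim 25 mm above this floor, and stands on a grey scale housing. A loose steel tray of like size lying directly on the table is not it.
There are look-alikes about, which are no part of the job. Leave any brown or green look-alike of the cup alone.

How it is judged:
By the outcome, as a careful person would: the job done as asked, in the order asked, and still so for the second after the job is handed in, with the robot touching nothing.
It also fails if it takes over 70 s, if anything falls off the work surface, if the arm or the gripper's body presses on something with over 40 N, if the wrist force passes 120 N, or if a joint passes its speed limit or range.

## Working session

There is one attempt and no reset: what is moved stays moved. The work goes in short steps, Python scripts to look and compute and a tool call to move; the robot and the scene stay as the last step left them, time stands still between calls to the robot, and variables do not carry over. Pictures are saved under pics/ and viewed, and the job is handed in when it is done.

Besides the shell and the picture viewer there is one more tool, called after "Emit:" as name(argument=value, ...), one argument or row to a line, values as JSON. apply_moves: Moves the arm, as the interface text tells. Its arguments: {"type":"object","properties":{"increments":{"type":"array","items":{"type":"array","items":{"type":"array","items":{"type":"number"}}}},"newtons":{"type":"number"}},"required":["increments"]}

```bash
mkdir -p pics; ls; cat > h.py <<'E'
import numpy as np, cv2
from plant import ctrl, optics, order
def snap(name,tag):
    im,d=optics.read_camera(name)
    cv2.imwrite(f'pics/{tag}.png',im[:,:,::-1]); np.save(f'pics/{tag}.npy',d); return im,d
def world(name,d,u,v,z=None):
    c=optics.calibration(name);K=c["camera_matrix"];T=np.array(c["T"]);K=np.array(K)
    r=np.linalg.inv(K)@np.array([u,v,1.0])
    if z is None:
        p=T[:3,:3]@(r*d[int(v),int(u)])+T[:3,3]
    else:
        r=T[:3,:3]@r; p=T[:3,3]+r*(z-T[2,3])/r[2]
    return p
def cloud(name,d):
    c=optics.calibration(name);K=np.array(c["camera_matrix"]);T=np.array(c["T"])
    v,u=np.mgrid[0:480,0:640]
    p=np.stack([(u-K[0,2])/K[0,0]*d,(v-K[1,2])/K[1,1]*d,d],-1)
    return p@T[:3,:3].T+T[:3,3]
def proj(name,p):
    c=optics.calibration(name);K=np.array(c["camera_matrix"]);T=np.linalg.inv(np.array(c["T"]))
    q=K@(T[:3,:3]@np.array(p)+T[:3,3]); return q[:2]/q[2]
E
python3 - <<'E'
from h import *
print(ctrl.read_state(), ctrl.tips_ahead)
snap('top','top0');snap('side','side0')
print(optics.calibration('top'),optics.calibration('side'))
E
```

```text
pics
{'clock': 0.0, 'joint_pos': array([73.06559517, 36.05845131,  2.20226084, 86.99687394, -1.54570736,
       57.08453031, -1.14485888]), 'qvel': array([-0.07247202,  0.00353803, -0.10212779,  0.00631185, -0.05661231,
       -0.03253646,  0.09572397]), 'tau': array([-4.78182392e-04, -5.63418317e+01,  1.22608759e+00, -1.93454254e+01,
        1.10835434e-02,  1.04989790e-02, -1.77860721e-05]), 'position': array([ 0.14792009, -0.63231826,  0.24438936]), 'tcp_rot': array([-1.79889843e+02,  2.35064927e-03,  1.31663228e+01]), 'ft_force': array([ 0.38042533, -1.2467332 ,  0.33381514]), 'torque': array([-0.02520221,  0.00655065,  0.02963939]), 'width': 0.08594312721651301} 0.014
{'camera_matrix': array([[561.47174876,   0.        , 321.89455536],
       [  0.        , 561.47174876, 236.04911429],
       [  0.        ,   0.        ,   1.        ]]), 'T': array([[ 0.01231472, -0.98172808,  0.18989032,  0.16567647],
       [-0.9999229 , -0.01178769,  0.00390465,  0.04447894],
       [-0.00159494, -0.18992376, -0.98179755,  1.14710349],
       [ 0.        ,  0.        ,  0.        ,  1.        ]])} {'camera_matrix': array([[523.67646032,   0.        , 326.30269017],
       [  0.        , 523.67646032, 233.86972386],
       [  0.        ,   0.        ,   1.        ]]), 'T': array([[-0.81417602, -0.44246685,  0.37595278, -0.00876774],
       [-0.58059666,  0.62599752, -0.52060986,  0.57430553],
       [-0.0049929 , -0.64214499, -0.76656694,  0.82095868],
       [ 0.        ,  0.        ,  0.        ,  1.        ]])}
```

```bash
ls pics
```

```text
side0.npy
side0.png
top0.npy
top0.png
```

View pics/top0.png

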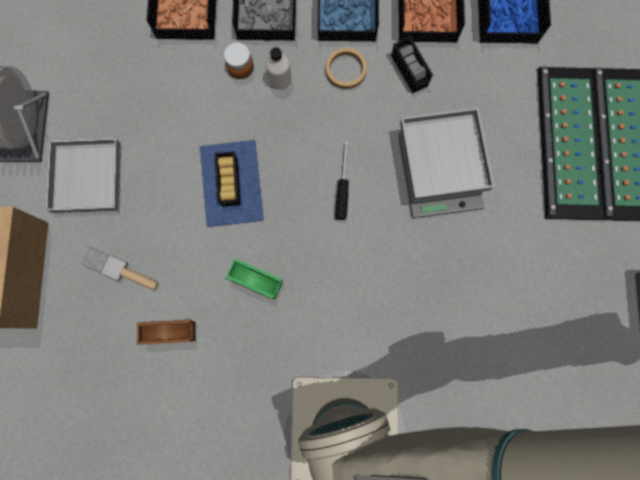

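View pics/side0.png

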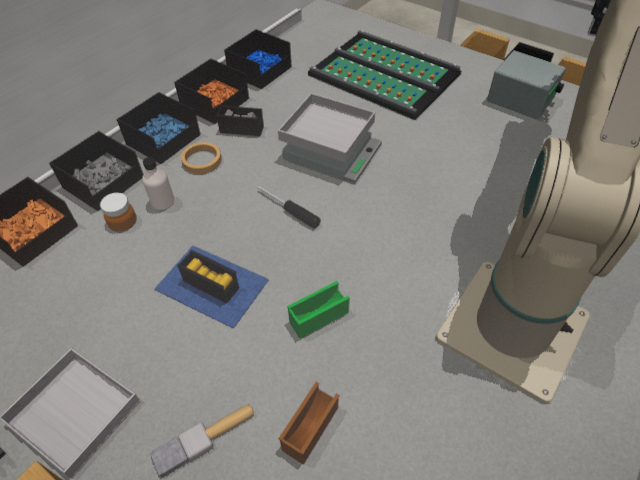

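The cup with the brass spacers is at top (228,180) on the blue mat, long axis roughly along world x. The scale is at top (446,155) and the loose tray, the look-alike, at (84,175). I'll enlarge these to find the lip end.

```bash
python3 - <<'E'
from h import *
a=cv2.imread('pics/top0.png')[130:235,190:275]
b=cv2.imread('pics/side0.png')[235:330,150:275]
cv2.imwrite('pics/c1.png',np.hstack([cv2.resize(a,(400,494),interpolation=2),cv2.resize(b,(400,494),interpolation=2)]))
a=cv2.imread('pics/top0.png')[100:225,390:500]
cv2.imwrite('pics/c2.png',cv2.resize(a,(528,600),interpolation=2))
E
```

```text
(no output)
```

View pics/c1.png

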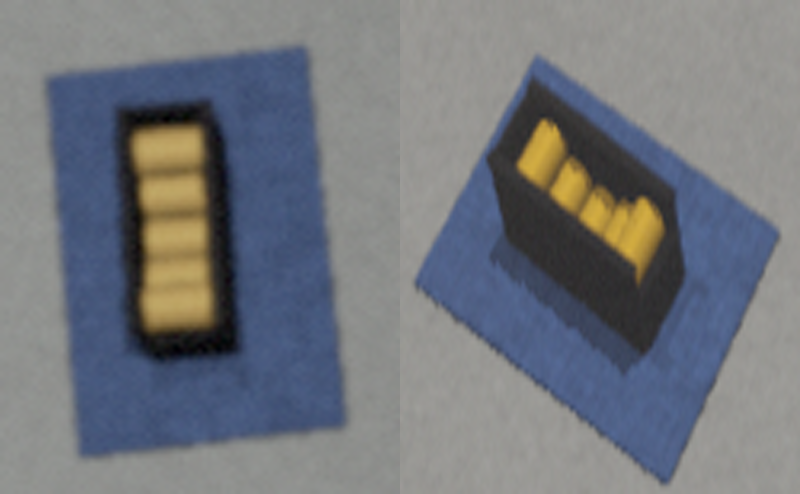

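View pics/c2.png

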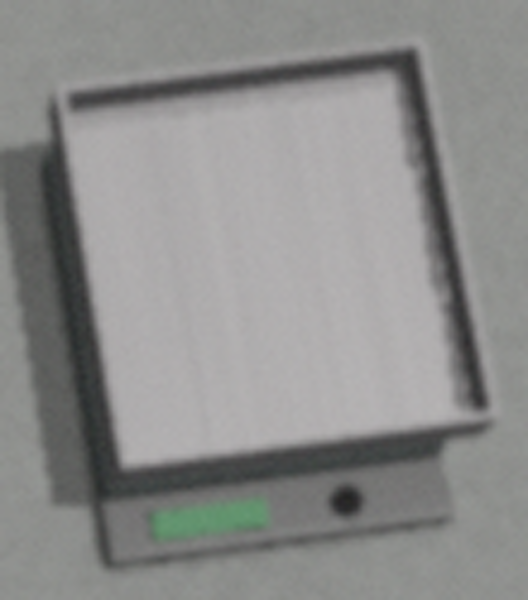

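```bash
python3 - <<'E'
from h import *
d=np.load('pics/top0.npy');P=cloud('top',d);im=cv2.imread('pics/top0.png')
ok=d>0
# mat by blue
hsv=cv2.cvtColor(im,cv2.COLOR_BGR2HSV)
m=(hsv[...,0]>100)&(hsv[...,0]<130)&(hsv[...,1]>90)&ok
m[:120]=0;m[240:]=0;m[:,:190]=0;m[:,275:]=0
# include hull
def rect(mask,z0,z1,n):
    q=P[mask&(P[...,2]>z0)&(P[...,2]<z1)]
    r=cv2.minAreaRect((q[:,:2]*1000).astype(np.float32)); print(n,len(q),r,np.median(q[:,2]))
rect(m,-.01,.02,'mat')
box=np.zeros_like(m);box[140:215,205:255]=1
rect(box&ok,.046,.07,'cup rim')
rect(box&ok,.036,.07,'cup >36')
box[:]=0;box[95:225,390:500]=1
rect(box&ok,.079,.1,'pan rim')
rect(box&ok,.055,.068,'panfloor')
rect(box&ok,.055,.1,'pan all')
# profile along the cup
for v in range(146,212,3):
  print(v,[ '%d'%(1000*P[v,u,2]) for u in range(210,248,3)], P[v,228,:2].round(3))
E
```

```text
mat 3112 ((499.8384704589844, 242.6427001953125), (176.09182739257812, 115.57276916503906), 7.697984218597412) 0.005374431105331423
cup rim 488 ((497.88934326171875, 245.5983123779297), (102.76065826416016, 43.09423828125), 6.000255107879639) 0.055909011757129035
cup >36 791 ((497.8563232421875, 245.5948486328125), (102.82705688476562, 43.09423828125), 6.000255584716797) 0.04848549721136419
pan rim 834 ((543.33740234375, -196.27896118164062), (168.57826232910156, 158.67999267578125), 8.656272888183594) 0.08576779350631236
panfloor 5456 ((541.8177490234375, -195.06150817871094), (166.429443359375, 155.81466674804688), 8.731508255004883) 0.06218379593811163
pan all 6760 ((543.3740844726562, -196.09268188476562), (168.7671661376953, 158.63803100585938), 8.509428977966309) 0.06288583080555188
146 ['9', '3', '6', '2', '2', '4', '6', '2', '6', '2', '4', '4', '3'] [0.58  0.252]
149 ['4', '11', '3', '7', '6', '6', '7', '6', '7', '8', '3', '5', '4'] [0.573 0.252]
152 ['5', '4', '4', '3', '4', '57', '55', '53', '55', '6', '3', '2', '6'] [0.549 0.243]
155 ['2', '6', '57', '45', '49', '45', '45'
[... 989 characters left out ...]
'41', '37', '31', '31', '35', '58', '40', '9', '4', '3'] [0.48  0.243]
191 ['2', '3', '62', '46', '45', '45', '44', '46', '58', '43', '7', '4', '8'] [0.47  0.241]
194 ['5', '3', '57', '45', '45', '45', '53', '44', '56', '54', '6', '5', '6'] [0.461 0.239]
197 ['3', '5', '60', '50', '48', '44', '47', '49', '44', '57', '4', '6', '1'] [0.456 0.24 ]
200 ['6', '8', '3', '54', '42', '36', '34', '31', '37', '48', '2', '4', '1'] [0.454 0.242]
203 ['3', '4', '3', '39', '33', '33', '34', '31', '31', '28', '9', '9', '4'] [0.447 0.242]
206 ['3', '10', '7', '4', '15', '13', '10', '8', '3', '5', '6', '4', '7'] [0.447 0.245]
209 ['2', '1', '5', '7', '4', '7', '4', '0', '2', '1', '8', '8', '6'] [0.442 0.246]
```

The lip is at the image-bottom end (world -x): the height there is about 34 mm, against 55 mm at the far wall. Measured poses:
- Cup: (0.498, 0.2455), yaw about 6°
- Pan: (0.543, -0.196), yaw about 8.6°, rim at z 0.086

All agree with the sizes given. I'll move towards the cup now.

Emit:
apply_moves(
  increments=[
    [[32,-26,0,0,0,0.7,1],[32,-26,0,0,0,0.7,1],[32,-26,0,0,0,0.7,1],[32,-26,0,0,0,0.7,1],[32,-26,0,0,0,0.7,1],[32,-26,0,0,0,0.7,1],[32,-26,0,0,0,0.7,1],[32,-26,0,0,0,0.7,1],[32,-26,0,0,0,0.7,1],[32,-26,0,0,0,0.7,1]],
  ],
)

```text
clock: 0.93
position: [0.4131, -0.3235, 0.2379]
tcp_rot: [-179.9, 0.6, 4.5]
ft_force: [2.1, 0.2, 0.7]
width: 0.0851
```

```bash
cat > st.py <<'E'
from h import *
import json
s=ctrl.read_state()
print(round(s['clock'],2),s['joint_pos'].round(2),s['position'].round(4),s['tcp_rot'].round(2),'F',s['ft_force'].round(1),'w',round(s['width'],4))
open('log.jsonl','a').write(json.dumps([list(s['joint_pos']),list(s['position']),list(s['tcp_rot'])])+'\n')
E
python3 st.py
```

```text
0.93 [ 32.1   26.57   3.89 107.01  -1.93  47.04 -48.56] [ 0.4131 -0.3235  0.2379] [-179.9     0.63    4.53] F [2.1 0.2 0.7] w 0.0851
```

Emit:
apply_moves(
  increments=[
    [[9,-40,0,0,0,-0.2,1],[9,-40,0,0,0,-0.2,1],[9,-40,0,0,0,-0.2,1],[9,-40,0,0,0,-0.2,1],[9,-40,0,0,0,-0.2,1],[9,-40,0,0,0,-0.2,1],[9,-40,0,0,0,-0.2,1],[9,-40,0,0,0,-0.2,1],[9,-40,0,0,0,0,1],[9,-40,0,0,0,0,1]],
  ],
)

```text
clock: 1.77
position: [0.467, 0.0892, 0.2356]
tcp_rot: [180.0, 0.5, 6.3]
ft_force: [1.6, -0.5, 0.7]
width: 0.0852
```

```bash
python3 st.py
```

```text
1.77 [-14.41  22.87   0.35 114.24  -0.29  43.37 -97.57] [0.467  0.0892 0.2356] [180.     0.48   6.31] F [ 1.6 -0.5  0.7] w 0.0852
```

Emit:
apply_moves(
  increments=[
    [[12,-37,10,0,0,0,1],[12,-37,10,0,0,0,1],[12,-37,10,0,0,0,1],[10,-30,10,0,0.4,0.3,1],[0,0,0,0,0,0,1],[0,0,0,0,0,0,1]],
  ],
)

```text
clock: 2.27
position: [0.4946, 0.2529, 0.1928]
tcp_rot: [-179.7, -0.0, 6.9]
ft_force: [-0.2, -1.2, 0.1]
width: 0.0855
```

```bash
python3 st.py; python3 - <<'E'
from h import *
snap('top','top1');
cv2.imwrite('pics/c3.png',cv2.resize(cv2.imread('pics/top1.png')[100:250,150:320],(680,600)))
E
```

```text
2.27 [ -29.63   31.97   -0.23  105.54   -0.26   42.36 -112.74] [0.4946 0.2529 0.1928] [-179.67   -0.      6.89] F [-0.2 -1.2  0.1] w 0.0855
```

View pics/c3.png

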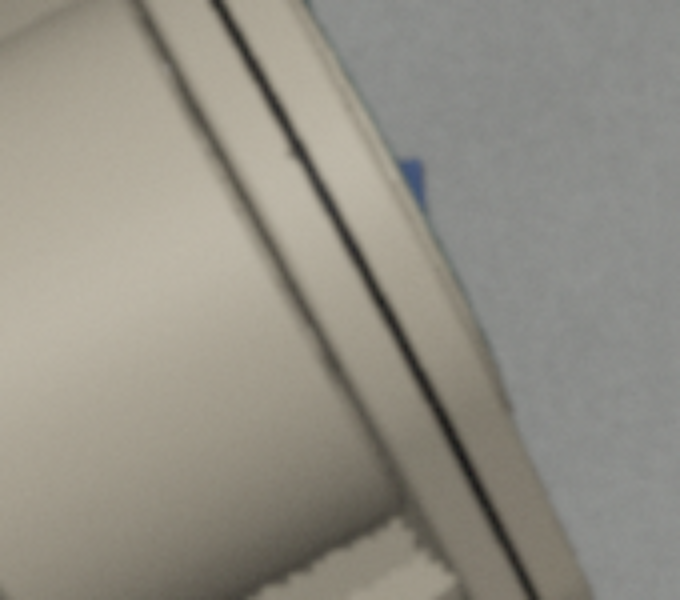

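The arm hides the cup in the top view, so I'll check its position from the earlier side depth image. I'll also fit a kinematic model to see how far the cup can be tipped.

```bash
python3 - <<'E'
from h import *
from scipy.optimize import least_squares
d=np.load('pics/side0.npy');P=cloud('side',d)
b=np.zeros(d.shape,bool);b[235:315,165:255]=1
q=P[b&(d>0)&(P[...,2]>.04)&(P[...,2]<.07)]
print(cv2.minAreaRect((q[:,:2]*1000).astype(np.float32)),np.percentile(q[:,2],[50,90]))
im=cv2.imread('pics/side0.png');hsv=cv2.cvtColor(im,cv2.COLOR_BGR2HSV)
m=(hsv[...,0]>100)&(hsv[...,0]<130)&(hsv[...,1]>90)&(d>0);m[:245]=0;m[330:]=0;m[:,:150]=0;m[:,275:]=0
q=P[m];q=q[q[:,2]<.02];print('mat',cv2.minAreaRect((q[:,:2]*1000).astype(np.float32)))
# planar fit
D=[[36.06,87.0,57.08,.6494,.2444],[26.57,107.01,47.04,.5249,.2379],[22.87,114.24,43.37,.4754,.2356],[31.97,105.54,42.36,.5555,.1928]]
D=np.array(D)
def fk(p,j2,j4,j6):
    a,b,c=np.radians([j2,j2+j4,j2+j4+j6])
    h,L1,e1,L2,e2,Lt,e3=p
    r=L1*np.sin(a)+e1*np.cos(a)+L2*np.sin(b)+e2*np.cos(b)+Lt*np.sin(c)+e3*np.cos(c)
    z=h+L1*np.cos(a)-e1*np.sin(a)+L2*np.cos(b)-e2*np.sin(b)+Lt*np.cos(c)-e3*np.sin(c)
    return r,z
p0=np.array([.3,.4,0,.4,0,.25,0])
f=lambda p:np.r_[[x for R in D for x in np.subtract(fk(p,*R[:3]),R[3:])],.01*(p-p0)]
s=least_squares(f,p0);print(s.x.round(3),(f(s.x)[:8]*1000).round(1))
p=s.x
for th in (0,20,30,40,45,50):
  for r,z in((.60,.14),(.63,.14),(.66,.14),(.63,.18),(.7,.14)):
    g=lambda q:np.subtract(fk(p,q[0],q[1],180-th-q[0]-q[1]),(r,z))
    t=least_squares(g,[40,90]);q=t.x;print(th,r,z,q.round(0),round(180-th-q.sum()),t.cost<1e-8)
E
```

```text
((497.48797607421875, 245.0326690673828), (103.3001708984375, 45.06370162963867), 6.319774150848389) [0.04926767 0.05709408]
mat ((497.7568359375, 244.8213348388672), (180.92221069335938, 118.689697265625), 7.8061909675598145)
[ 0.274  0.56   0.002  0.385 -0.002  0.273  0.005] [ 0.1  0.1 -0.3 -0.5  0.3  0.3 -0.1  0. ]
0 0.6 0.14 [ 39. 101.] 40 True
0 0.63 0.14 [41. 96.] 43 True
0 0.66 0.14 [43. 91.] 46 True
0 0.63 0.18 [38. 94.] 47 True
0 0.7 0.14 [47. 83.] 50 True
20 0.6 0.14 [ 35. 116.] 9 True
20 0.63 0.14 [ 37. 111.] 12 True
20 0.66 0.14 [ 38. 107.] 15 True
20 0.63 0.18 [ 33. 110.] 17 True
20 0.7 0.14 [ 41. 100.] 19 True
30 0.6 0.14 [ 35. 123.] -8 True
30 0.63 0.14 [ 36. 119.] -5 True
30 0.66 0.14 [ 38. 114.] -2 True
30 0.63 0.18 [ 32. 117.] 1 True
30 0.7 0.14 [ 40. 108.] 2 True
40 0.6 0.14 [ 36. 130.] -26 True
40 0.63 0.14 [ 37. 125.] -23 True
40 0.66 0.14 [ 38. 121.] -19 True
40 0.63 0.18 [ 33. 124.] -17 True
40 0.7 0.14 [ 40. 115.] -15 True
45 0.6 0.14 [ 38. 133.] -36 True
45 0.63 0.14 [ 39. 128.] -32 True
45 0.66 0.14 [ 40. 124.] -28 True
45 0.63 0.18 [ 34. 127.] -26 True
45 0.7 0.14 [ 41. 118.] -24 True
50 0.6 0.14 [ 40. 135.] -45 True
50 0.63 0.14 [ 40. 131.] -41 True
50 0.66 0.14 [ 41. 127.] -38 True
50 0.63 0.18 [ 35. 130.] -35 True
50 0.7 0.14 [ 42. 121.] -33 True
```

The fit shows that pouring towards the robot (lip inward) would exceed joint 6's range. I'll build a 3D model to check pouring with the lip outward or sideways.

```bash
cat > kin.py <<'E'
import numpy as np, json
from scipy.spatial.transform import Rotation as Ro
from scipy.optimize import least_squares
rows=[([73.0656,36.0585,2.2023,86.9969,-1.5457,57.0845,-1.1449],[.14792,-.63232,.24439],[-179.89,.002,13.166])]+[json.loads(l) for l in open('log.jsonl')]
lo=np.array([-175.42,-21.48,-71.46,10.55,-63.04,13.31,-168.57]);hi=np.array([175.42,121.26,75.88,141.38,243.04,113.54,168.57])
def fk(p,q,s=(-1,-1,-1,-1)):
    h,L1,L2,Lt,e3,o1,o7=p
    R=Ro.from_euler('Z',s[0]*q[0]+o1,degrees=True)*Ro.from_euler('YZ',[q[1],s[1]*q[2]],degrees=True)
    x=np.array([0,0,h])+R.apply([0,0,L1])
    R=R*Ro.from_euler('YZ',[q[3],s[2]*q[4]],degrees=True); x=x+R.apply([0,0,L2])
    R=R*Ro.from_euler('Y',q[5],degrees=True)*Ro.from_euler('Z',s[3]*q[6]+o7,degrees=True)
    return x+R.apply([e3,0,Lt]),R
def res(p,s):
    out=[]
    for q,x,r in rows:
        X,R=fk(p,q,s); out+=list((X-x)*1000); out+=list((R.inv()*Ro.from_euler('xyz',r,degrees=True)).as_rotvec(degrees=True)*5)
    return np.r_[out,10*(p[3]-.25)]
def fit():
    best=None
    for s3 in(-1,1):
     for s5 in(-1,1):
      for s7 in (-1,1):
       for o7 in (90,-90,0,180):
        s=(-1,s3,s5,s7)
        t=least_squares(res,[.274,.5,.4,.25,0,-3,o7],args=(s,))
        if best is None or t.cost<best[0].cost: best=(t,s)
    return best
E
python3 - <<'E'
from kin import *
t,s=fit();p=t.x;print(t.cost,p.round(3),s,len(rows));np.save('kp.npy',np.r_[p,s])
print(res(p,s).round(1))
E
```

```text
16.809749309455054 [ 3.8800e-01  5.5700e-01  3.8300e-01  3.8400e-01  2.0000e-03 -2.9570e+00
  8.7045e+01] (-1, -1, -1, -1) 4
[-3.4  0.6  0.1 -0.  -0.  -0.   1.1  1.9 -0.4 -0.2 -0.  -0.   0.1  3.5
 -0.  -0.1 -0.  -0.   1.5 -0.5  0.2  0.  -0.1 -0.   1.3]
```

```bash
cat > opt.py <<'E'
from kin import *
k=np.load('kp.npy');p0=k[:7];s=tuple(k[7:].astype(int))
C=np.array([.543,-.196])
for Lt in(.28,.38):
  p=p0.copy();p[3]=Lt;p[0]=p0[0]-p0[3]+Lt
  for phi in(8.5,98.5,188.5,-81.5):
    q=np.array([20,35,0,100,0,50,0.]);
    ty=phi; q[6]={8.5:-61,98.5:28,188.5:118,-81.5:-150}[phi]
    for th in(0,15,30,45,52):
      Rc=Ro.from_euler('ZY',[phi,-th],degrees=True)
      out=Rc.apply([-1,0,0]);out[2]=0;out/=np.linalg.norm(out)
      lip=np.r_[C,0]-out*0.01; 
      cz=.1-min(0,Rc.apply([-.051,0,0])[2])   # cup origin z
      org=lip-Rc.apply([-.048,0,.033]);org[2]=cz
      x=org+Rc.apply([0,0,.025]);R=Rc*Ro.from_euler('x',180,degrees=True)
      prev=q
      def g(q):
        X,RR=fk(p,q,s);return np.r_[(X-x)*1000,(RR.inv()*R).as_rotvec(degrees=True)*5,.01*(q-prev)]
      t=least_squares(g,np.clip(q,lo+.1,hi-.1),bounds=(lo,hi));q=t.x
      print(Lt,phi,th,q.round(0),'err',np.abs(g(q)[:6]).max().round(1), x.round(3))
E
python3 opt.py
```

```text
0.28 8.5 0 [ 14.  42.   1.  97.  -1.  41. -66.] err 0.0 [ 0.6   -0.187  0.125]
0.28 8.5 15 [ 23.  38.  -9. 107.  -5.  22. -60.] err 0.0 [ 0.601 -0.187  0.137]
0.28 8.5 30 [ 26.  36.  -7. 114. -63.  13.   1.] err 9.9 [ 0.598 -0.188  0.147]
0.28 8.5 45 [ 46.  39. -27. 114. -63.  13.  10.] err 43.6 [ 0.592 -0.189  0.154]
0.28 8.5 52 [ 56.  43. -38. 114. -63.  13.  16.] err 59.3 [ 0.588 -0.189  0.156]
0.28 98.5 0 [ 11.  38.   1. 109.  -1.  34.  21.] err 0.0 [ 0.534 -0.139  0.125]
0.28 98.5 15 [ 24.  40. -10. 103. -10.  45.  33.] err 0.0 [ 0.534 -0.138  0.137]
0.28 98.5 30 [ 34.  44. -16.  98. -17.  57.  40.] err 0.0 [ 0.535 -0.141  0.147]
0.28 98.5 45 [ 40.  51. -21.  92. -22.  68.  45.] err 0.0 [ 0.536 -0.147  0.154]
0.28 98.5 52 [ 42.  54. -22.  89. -23.  74.  46.] err 0.0 [ 0.536 -0.151  0.156]
0.28 188.5 0 [ 20.  36.  -0. 112.   0.  31. 118.] err 0.0 [ 0.486 -0.205  0.125]
0.28 188.5 15 [ 13.  40.   5. 102.   5.  51. 112.] err 0.0 [ 0.485 -0.205  0.137]
0.28 188.5 30 [  9.  46.   8.  92.   8.  69. 109.] err 0.0 [ 0.488 -0.204  0.147]
0.28 188.5 45 [  6.  53.   9.  82.  11.  86. 108.]
[... 1516 characters left out ...]
05  0.137]
0.38 188.5 30 [  8.  50.   7.  84.   7.  73. 108.] err 0.0 [ 0.488 -0.204  0.147]
0.38 188.5 45 [  5.  60.   9.  69.   9.  93. 108.] err 0.0 [ 0.494 -0.203  0.154]
0.38 188.5 52 [  4.  65.   9.  62.  10. 102. 108.] err 0.0 [ 0.498 -0.203  0.156]
0.38 -81.5 0 [  21.   41.    0.  100.   -0.   39. -150.] err 0.0 [ 0.552 -0.253  0.125]
0.38 -81.5 15 [   3.   39.   16.  108.    7.   28. -163.] err 0.0 [ 0.552 -0.254  0.137]
0.38 -81.5 30 [ -22.   45.   40.  114.    4.   19. -169.] err 0.0 [ 0.551 -0.251  0.147]
0.38 -81.5 45 [ -40.   59.   57.  117.   -7.   13. -169.] err 0.0 [ 0.55  -0.245  0.154]
0.38 -81.5 52 [ -46.   68.   63.  118.  -17.   13. -165.] err 0.0 [ 0.55  -0.241  0.156]
```

Pouring with the lip towards -y (cup yaw about 98°) keeps all joints mid-range, so I'll use that. The side depth gives the cup at (0.4975, 0.245), yaw 6.3°, which agrees with the top view. Aligning and descending now.

Emit:
apply_moves(
  increments=[
    [[2,8,10,-0.3,0,0.6,1],[0,0,25,0,0,0,1],[0,0,30,0,0,0,1],[0,0,25,0,0,0,1],[0,0,10,0,0,0,1],[0,0,0,0,0,0,1]],
  ],
)

```text
clock: 2.82
position: [0.5008, 0.2332, 0.0897]
tcp_rot: [179.8, -0.3, 5.4]
ft_force: [-0.7, -0.2, -0.3]
width: 0.0855
```

```bash
python3 st.py; python3 - <<'E'
from h import *
snap('side','side2');
cv2.imwrite('pics/c4.png',cv2.resize(cv2.imread('pics/side2.png')[170:350,120:320],(667,600)))
E
```

```text
2.82 [ -28.31   40.78    0.37  110.17    0.13   28.91 -112.71] [0.5008 0.2332 0.0897] [179.78  -0.25   5.43] F [-0.7 -0.2 -0.3] w 0.0855
```

View pics/c4.png

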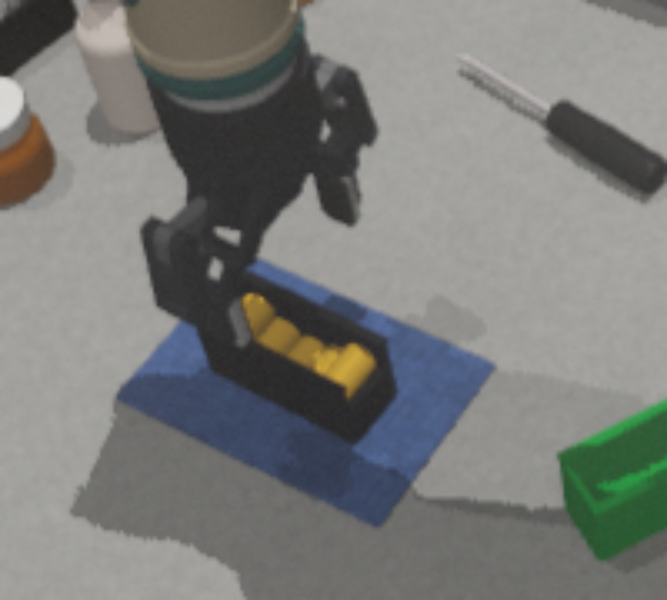

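The arm drifted about 12 mm in y (0.233 against 0.245), although the jaws still straddle the cup at crop (300,350). I'll correct this before going down.

Emit:
apply_moves(
  increments=[
    [[-2,-8,0,0,0,-0.8,1],[0,0,0,0,0,0,1],[0,0,0,0,0,0,1]],
  ],
)

```text
clock: 3.12
position: [0.4998, 0.2384, 0.0923]
tcp_rot: [179.7, -0.4, 6.0]
ft_force: [-0.6, -0.5, -0.1]
width: 0.0854
```

```bash
python3 st.py
```

```text
3.12 [ -28.93   40.56    0.41  110.02    0.29   29.15 -112.87] [0.4998 0.2384 0.0923] [179.73  -0.41   5.99] F [-0.6 -0.5 -0.1] w 0.0854
```

Emit:
apply_moves(
  increments=[
    [[-1,-4,8,0,0,0,1],[-1,-4,8,0,0,-0.3,1],[0,0,12,0,0,0,1],[0,0,10,0,0,0,1],[0,0,5,0,0,0,1]],
  ],
)

```text
clock: 3.53
position: [0.4997, 0.2499, 0.0502]
tcp_rot: [180.0, -0.9, 6.4]
ft_force: [0.5, 0.3, 0.5]
width: 0.0855
```

```bash
python3 st.py
```

```text
3.53 [ -29.92   44.75    0.37  110.61    0.3    23.82 -113.5 ] [0.4997 0.2499 0.0502] [179.98  -0.91   6.43] F [0.5 0.3 0.5] w 0.0855
```

Emit:
apply_moves(
  increments=[
    [[-1,4,8,0,-0.5,0,1],[0,0,8,0,-0.3,0,1],[0,0,4,0,0,0,1],[0,0,0,0,0,0,1]],
  ],
)

```text
clock: 3.87
position: [0.4982, 0.2453, 0.0263]
tcp_rot: [179.9, 0.1, 6.5]
ft_force: [-0.9, -0.1, -0.5]
width: 0.0854
```

```bash
python3 st.py
```

```text
3.87 [ -29.06   47.24   -0.12  110.46    0.31   22.44 -112.94] [0.4982 0.2453 0.0263] [1.7992e+02 1.2000e-01 6.4800e+00] F [-0.9 -0.1 -0.5] w 0.0854
```

Centred. Now I'll close at 50 N.

Emit:
apply_moves(
  increments=[
    [[0,0,-3,0,0,0,0.6],[0,0,0,0,0,0,0.3],[0,0,0,0,0,0,0],[0,0,0,0,0,0,0],[0,0,0,0,0,0,0],[0,0,0,0,0,0,0],[0,0,0,0,0,0,0]],
  ],
  newtons=50,
)

```text
clock: 4.45
position: [0.4982, 0.245, 0.0299]
tcp_rot: [179.9, 0.1, 6.4]
ft_force: [0.3, -0.8, -2.8]
width: 0.0395
```

```bash
python3 st.py; python3 - <<'E'
from h import *
snap('side','side3');
cv2.imwrite('pics/c5.png',cv2.resize(cv2.imread('pics/side3.png')[170:350,120:320],(667,600)))
E
```

```text
4.45 [-2.9030e+01  4.6870e+01 -1.1000e-01  1.1046e+02  2.9000e-01  2.2830e+01
 -1.1293e+02] [0.4982 0.245  0.0299] [1.7991e+02 1.3000e-01 6.4400e+00] F [ 0.3 -0.8 -2.8] w 0.0395
```

View pics/c5.png

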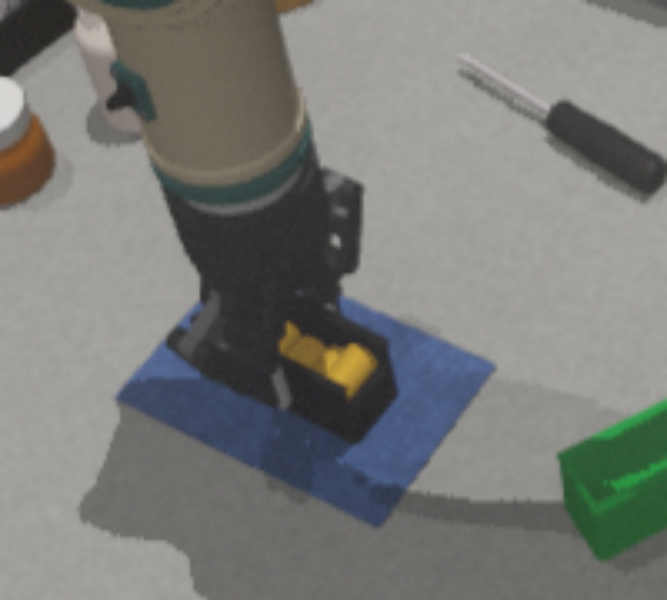

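Gripped, width 39.5 mm, with the cup level. I recorded the grasp TCP as (0.498, 0.245, 0.030), yaw 6.4°. Lifting.

Emit:
apply_moves(
  increments=[
    [[0,0,-4,0,0,0,0],[0,0,-8,0,0,0,0],[0,0,-15,0,0,0,0],[0,0,-20,0,0,0,0],[0,0,-20,0,0,0,0],[0,0,-20,0,0,0,0],[0,0,-20,0,0,0,0],[0,0,-15,0,0,0,0],[0,0,-8,0,0,0,0],[0,0,0,0,0,0,0]],
  ],
)

```text
clock: 5.33
position: [0.4955, 0.2439, 0.1679]
tcp_rot: [179.8, 0.5, 6.5]
ft_force: [0.0, 1.3, -5.3]
width: 0.0395
```

```bash
python3 st.py; python3 - <<'E'
from h import *
snap('side','side4');
cv2.imwrite('pics/c6.png',cv2.resize(cv2.imread('pics/side4.png')[120:320,120:340],(660,600)))
E
```

```text
5.33 [-2.9120e+01  3.4010e+01 -1.0000e-02  1.0673e+02  4.0000e-02  3.9770e+01
 -1.1270e+02] [0.4955 0.2439 0.1679] [179.79   0.46   6.46] F [ 0.   1.3 -5.3] w 0.0395
```

View pics/c6.png

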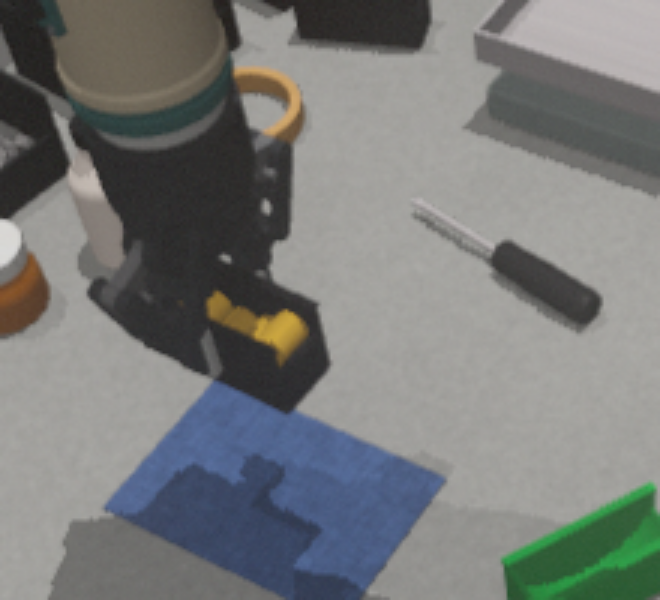

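```bash
cat > plan.py <<'E'
import numpy as np,sys
def plan(p0,y0,p1,y1,w):
    w=np.array(w)/sum(w);d=(np.array(p1)-p0)*1000;psi=y0
    for a in w:
        m=np.radians(psi);x,y,z=d*a
        print([float(round(x*np.cos(m)+y*np.sin(m),0)),float(round(x*np.sin(m)-y*np.cos(m),0)),float(round(-z,0)),0,0,float(round(-(y1-y0)*a,1)),0]); psi+=(y1-y0)*a
E
python3 -c "
from plan import *
plan([.4955,.2439,.1679],6.5,[.534,-.138,.185],98.5,[.3,.6]+[1]*15+[.7,.3])"
```

```text
[-0.0, 7.0, -0.0, 0, 0, -1.6, 0]
[-1.0, 14.0, -1.0, 0, 0, -3.3, 0]
[-2.0, 23.0, -1.0, 0, 0, -5.4, 0]
[-4.0, 22.0, -1.0, 0, 0, -5.4, 0]
[-6.0, 22.0, -1.0, 0, 0, -5.4, 0]
[-8.0, 21.0, -1.0, 0, 0, -5.4, 0]
[-10.0, 20.0, -1.0, 0, 0, -5.4, 0]
[-12.0, 19.0, -1.0, 0, 0, -5.4, 0]
[-14.0, 18.0, -1.0, 0, 0, -5.4, 0]
[-16.0, 16.0, -1.0, 0, 0, -5.4, 0]
[-17.0, 15.0, -1.0, 0, 0, -5.4, 0]
[-19.0, 13.0, -1.0, 0, 0, -5.4, 0]
[-20.0, 11.0, -1.0, 0, 0, -5.4, 0]
[-21.0, 9.0, -1.0, 0, 0, -5.4, 0]
[-21.0, 7.0, -1.0, 0, 0, -5.4, 0]
[-22.0, 5.0, -1.0, 0, 0, -5.4, 0]
[-22.0, 3.0, -1.0, 0, 0, -5.4, 0]
[-16.0, 1.0, -1.0, 0, 0, -3.8, 0]
[-7.0, -0.0, -0.0, 0, 0, -1.6, 0]
```

Emit:
apply_moves(
  increments=[
    [[0,7,-1,0,0.2,-1.6,0],[-1,14,-1,0,0.2,-3.3,0],[-2,23,-1,0,0,-5.4,0],[-4,22,-1,0,0,-5.4,0],[-6,22,-1,0,0,-5.4,0],[-8,21,-1,0,0,-5.4,0],[-10,20,-1,0,0,-5.4,0],[-12,19,-1,0,0,-5.4,0],[-14,18,-1,0,0,-5.4,0],[-16,16,-1,0,0,-5.4,0]],
  ],
)

```text
clock: 6.22
position: [0.512, 0.0419, 0.1667]
tcp_rot: [-179.1, 0.9, 57.7]
ft_force: [-0.1, 0.2, -4.0]
width: 0.0395
```

```bash
python3 st.py; python3 -c "
from plan import *
from plant import ctrl
s=ctrl.read_state()
plan(s['position'],s['tcp_rot'][2],[.534,-.138,.185],98.5,[1]*7+[.6,.3])"
```

```text
6.22 [  3.13  32.54 -16.18 111.71  13.81  38.88 -53.96] [0.512  0.0419 0.1667] [-179.08    0.86   57.69] F [-0.1  0.2 -4. ] w 0.0395
[-18.0, 15.0, -2.0, 0, 0, -5.2, 0]
[-19.0, 13.0, -2.0, 0, 0, -5.2, 0]
[-20.0, 11.0, -2.0, 0, 0, -5.2, 0]
[-21.0, 9.0, -2.0, 0, 0, -5.2, 0]
[-22.0, 7.0, -2.0, 0, 0, -5.2, 0]
[-22.0, 5.0, -2.0, 0, 0, -5.2, 0]
[-23.0, 3.0, -2.0, 0, 0, -5.2, 0]
[-14.0, 1.0, -1.0, 0, 0, -3.1, 0]
[-7.0, 0.0, -1.0, 0, 0, -1.5, 0]
```

Emit:
apply_moves(
  increments=[
    [[-18,15,-3,0,0,-5.2,0],[-19,13,-3,0,0.3,-5.2,0],[-20,11,-3,0,0.3,-5.2,0],[-21,9,-3,0,0.2,-5.2,0],[-22,7,-3,0,0,-5.2,0],[-20,5,-3,0,0,-5,0],[-16,3,-3,0,0,-4,0],[-10,1,-2,0,0,-2.5,0],[-5,0,-1,0,0,-1,0],[0,0,0,0,0,0,0]],
  ],
)

```text
clock: 7.05
position: [0.5265, -0.1421, 0.1762]
tcp_rot: [-177.7, -1.0, 97.7]
ft_force: [-0.1, -0.4, -4.1]
width: 0.0397
```

```bash
python3 st.py; python3 - <<'E'
from h import *
snap('side','side5');snap('top','top5')
a=cv2.resize(cv2.imread('pics/side5.png')[60:230,230:430],(400,340))
b=cv2.resize(cv2.imread('pics/top5.png')[80:250,360:560],(400,340))
cv2.imwrite('pics/c7.png',np.hstack([a,b]))
E
```

```text
7.05 [ 31.11  36.27 -29.23 105.05  22.64  47.19  -2.04] [ 0.5265 -0.1421  0.1762] [-177.7    -0.98   97.66] F [-0.1 -0.4 -4.1] w 0.0397
```

View pics/c7.png

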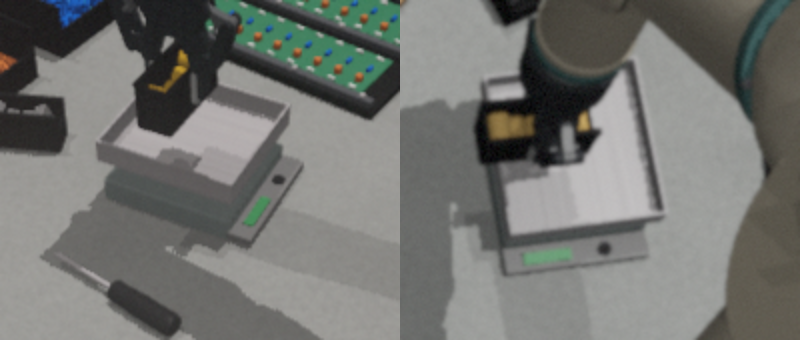

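The cup is over the pan with its lip towards -y. In the top crop the lip end is at (600,130), inside the pan. Now I'll tip it gradually, correcting the small roll.

Emit:
apply_moves(
  increments=[
    [[0,3,0,-0.6,1.5,0,0],[0,3,0,-0.6,2,0,0],[0,3,0,-0.5,2,0,0],[0,0,0,-0.3,1.5,0,0],[0,0,0,0,0,0,0],[0,0,0,0,0,0,0]],
  ],
)

```text
clock: 7.65
position: [0.5335, -0.1312, 0.1736]
tcp_rot: [-179.5, -8.6, 97.9]
ft_force: [0.3, 0.2, -3.3]
width: 0.0396
```

```bash
cat > look.py <<'E'
import sys
from h import *
tag=sys.argv[1]
s=ctrl.read_state()
from scipy.spatial.transform import Rotation as Ro
R=Ro.from_euler('xyz',s['tcp_rot'],degrees=True).as_matrix()
print(round(s['clock'],2),s['joint_pos'].round(1),s['position'].round(4),s['tcp_rot'].round(1),'F',s['ft_force'].round(2),'tilt',np.degrees(np.arcsin(R[2,0])).round(1),'roll',np.degrees(np.arcsin(R[2,1])).round(1),'lipxyz',(s['position']+R@[-.048,0,-.008]).round(3),'corner z',(s['position']+R@[-.051,0,.025])[2].round(3))
im,d=snap('side','s'+tag)
it,dt=snap('top','t'+tag)
# pan height: near (-x) edge housing-free rim/wall; use floor points visible
for n,dd,img in(('side',d,im),('top',dt,it)):
    P=cloud(n,dd)
    c,sn=np.cos(np.radians(8.6)),np.sin(np.radians(8.6))
    dx=P[...,0]-.543;dy=P[...,1]+.196
    a=dx*c+dy*sn;b=-dx*sn+dy*c
    hsv=cv2.cvtColor(img,cv2.COLOR_RGB2HSV)
    m=(dd>0)&(abs(a)<.072)&(abs(b)<.066)&(P[...,2]>.035)&(P[...,2]<.075)&(hsv[...,1]<50)
    z=P[m][:,2]; print(n,'floor',m.sum(),(np.median(z)*1000).round(2),(z.mean()*1000).round(2), 'brass px',((hsv[...,1]>90)&(hsv[...,0]>15)&(hsv[...,0]<32)&(abs(a)<.09)&(abs(b)<.08)&(P[...,2]<.1)).sum())
a=cv2.resize(cv2.imread(f'pics/s{tag}.png')[60:230,230:430],(400,340))
b=cv2.resize(cv2.imread(f'pics/t{tag}.png')[80:250,360:560],(400,340))
cv2.imwrite(f'pics/v{tag}.png',np.hstack([a,b]))
E
python3 look.py 6
```

```text
7.65 [ 37.2  38.8 -34.3 103.2  17.1  47.6   4.5] [ 0.5335 -0.1312  0.1736] [-179.5   -8.6   97.9] F [ 0.32  0.24 -3.26] tilt 8.6 roll -0.5 lipxyz [ 0.54  -0.179  0.174] corner z 0.141
side floor 1573 60.78 60.81 brass px 0
top floor 2741 62.15 62.15 brass px 0
```

Emit:
apply_moves(
  increments=[
    [[-4,0,0,0,1.5,0,0],[-4,0,0,0,1.5,0,0],[-2,0,0,0,1,0,0],[0,0,0,0,0,0,0],[0,0,0,0,0,0,0],[0,0,0,0,0,0,0]],
  ],
)

```text
clock: 8.25
position: [0.5347, -0.1378, 0.1727]
tcp_rot: [-179.4, -12.6, 98.3]
ft_force: [-0.3, -0.4, -4.8]
width: 0.0395
```

```bash
python3 look.py 7
```

```text
8.25 [ 40.7  40.8 -36.6 101.1  14.7  49.9   8.7] [ 0.5347 -0.1378  0.1727] [-179.4  -12.6   98.3] F [-0.26 -0.4  -4.8 ] tilt 12.6 roll -0.6 lipxyz [ 0.542 -0.186  0.17 ] corner z 0.137
side floor 1627 60.8 60.84 brass px 0
top floor 2571 62.1 62.12 brass px 0
```

View pics/v7.png

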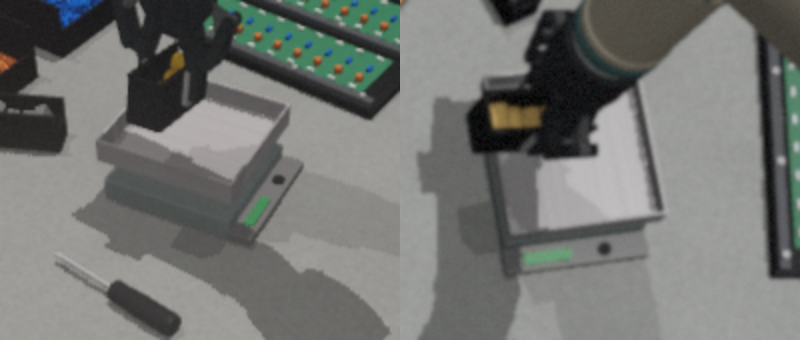

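Emit:
apply_moves(
  increments=[
    [[-1,0,7,0,0.5,0,0],[-1,0,7,0,0.5,0,0],[-1,0,6,0,0.5,0,0],[0,0,0,0,0,0,0],[0,0,0,0,0,0,0]],
  ],
)

```text
clock: 8.77
position: [0.5341, -0.1344, 0.1505]
tcp_rot: [-179.4, -14.2, 98.4]
ft_force: [0.3, 0.4, -4.8]
width: 0.0395
```

```bash
python3 look.py 8
```

```text
8.77 [ 41.1  43.1 -36.7 101.7  14.8  48.1   9.4] [ 0.5341 -0.1344  0.1505] [-179.4  -14.2   98.4] F [ 0.27  0.41 -4.81] tilt 14.2 roll -0.6 lipxyz [ 0.541 -0.182  0.147] corner z 0.114
side floor 1281 60.86 60.83 brass px 0
top floor 2423 62.1 62.12 brass px 0
```

Emit:
apply_moves(
  increments=[
    [[-1,0,0,0,1,0,0],[0,0,0,0,0.5,0,0],[0,0,0,0,0,0,0],[0,0,0,0,0,0,0],[0,0,0,0,0,0,0],[0,0,0,0,0,0,0]],
  ],
)

```text
clock: 9.37
position: [0.535, -0.1363, 0.1513]
tcp_rot: [-179.5, -15.8, 98.4]
ft_force: [-0.1, 0.1, -5.4]
width: 0.0395
```

```bash
python3 look.py 9
```

```text
9.37 [ 42.4  43.9 -37.6 100.8  13.8  49.   10.7] [ 0.535  -0.1363  0.1513] [-179.5  -15.8   98.4] F [-0.1   0.06 -5.37] tilt 15.8 roll -0.4 lipxyz [ 0.542 -0.184  0.146] corner z 0.113
side floor 1319 60.76 60.78 brass px 0
top floor 2394 62.17 62.16 brass px 0
```

Emit:
apply_moves(
  increments=[
    [[-1,0,0,0,1,0,0],[0,0,0,0,0.6,0,0],[0,0,0,0,0,0,0],[0,0,0,0,0,0,0],[0,0,0,0,0,0,0],[0,0,0,0,0,0,0]],
  ],
)

```text
clock: 9.97
position: [0.5353, -0.1374, 0.151]
tcp_rot: [-179.5, -17.5, 98.4]
ft_force: [-0.2, -0.0, -4.4]
width: 0.0396
```

```bash
python3 look.py 10
```

```text
9.97 [ 43.6  44.8 -38.5 100.   12.9  50.1  12.1] [ 0.5353 -0.1374  0.151 ] [-179.5  -17.5   98.4] F [-0.22 -0.02 -4.4 ] tilt 17.5 roll -0.4 lipxyz [ 0.542 -0.185  0.144] corner z 0.112
side floor 1349 60.85 60.82 brass px 0
top floor 2319 62.14 62.13 brass px 0
```

Emit:
apply_moves(
  increments=[
    [[-1,0,0,0,1,0,0],[0,0,0,0,0.6,0,0],[0,0,0,0,0,0,0],[0,0,0,0,0,0,0],[0,0,0,0,0,0,0],[0,0,0,0,0,0,0]],
  ],
)

```text
clock: 10.57
position: [0.5358, -0.1386, 0.151]
tcp_rot: [-179.6, -19.3, 98.4]
ft_force: [-0.1, -1.5, -3.9]
width: 0.0392
```

```bash
python3 look.py 11
```

```text
10.57 [ 44.8  45.7 -39.3  99.1  11.9  51.1  13.4] [ 0.5358 -0.1386  0.151 ] [-179.6  -19.3   98.4] F [-0.09 -1.45 -3.92] tilt 19.3 roll -0.4 lipxyz [ 0.543 -0.186  0.143] corner z 0.111
side floor 1360 56.77 56.79 brass px 110
top floor 2129 58.14 58.2 brass px 126
```

View pics/v11.png

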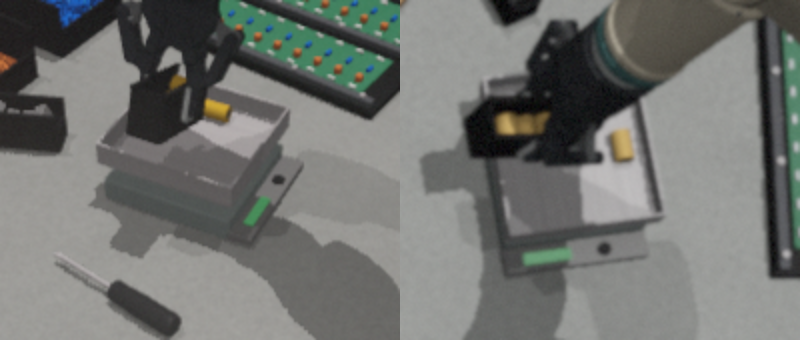

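The first spacer is in the pan, which sank 4.0 mm; the tilt is 0.34 rad. Continuing.

Emit:
apply_moves(
  increments=[
    [[-1,0,0,0,1,0,0],[0,0,0,0,1,0,0],[0,0,0,0,0.7,0,0],[0,0,0,0,0,0,0],[0,0,0,0,0,0,0],[0,0,0,0,0,0,0],[0,0,0,0,0,0,0]],
  ],
)

```text
clock: 11.25
position: [0.5361, -0.14, 0.1504]
tcp_rot: [-179.6, -22.3, 98.4]
ft_force: [-0.6, 0.9, -3.5]
width: 0.0398
```

```bash
python3 look.py 12
```

```text
11.25 [ 46.7  47.3 -40.7  97.7  10.4  52.9  15.4] [ 0.5361 -0.14    0.1504] [-179.6  -22.3   98.4] F [-0.59  0.86 -3.52] tilt 22.3 roll -0.4 lipxyz [ 0.543 -0.187  0.14 ] corner z 0.108
side floor 1383 56.83 56.88 brass px 112
top floor 2045 58.17 58.21 brass px 127
```

Emit:
apply_moves(
  increments=[
    [[0,0,0,0,1,0,0],[0,0,0,0,0.7,0,0],[0,0,0,0,0,0,0],[0,0,0,0,0,0,0],[0,0,0,0,0,0,0],[0,0,0,0,0,0,0]],
  ],
)

```text
clock: 11.85
position: [0.5362, -0.1399, 0.1506]
tcp_rot: [-179.6, -24.1, 98.4]
ft_force: [-0.4, 0.6, -3.9]
width: 0.0389
```

```bash
python3 look.py 13
```

```text
11.85 [ 47.7  48.3 -41.5  96.9   9.5  54.   16.6] [ 0.5362 -0.1399  0.1506] [-179.6  -24.1   98.4] F [-0.4   0.62 -3.86] tilt 24.1 roll -0.4 lipxyz [ 0.543 -0.186  0.138] corner z 0.107
side floor 1393 56.84 56.8 brass px 112
top floor 2029 58.16 58.22 brass px 125
```

Emit:
apply_moves(
  increments=[
    [[0,0,0,0,1,0,0],[0,0,0,0,0.7,0,0],[0,0,0,0,0,0,0],[0,0,0,0,0,0,0],[0,0,0,0,0,0,0],[0,0,0,0,0,0,0]],
  ],
)

```text
clock: 12.45
position: [0.5363, -0.14, 0.1506]
tcp_rot: [-179.6, -26.0, 98.4]
ft_force: [-0.2, 0.5, -3.7]
width: 0.0393
```

```bash
python3 look.py 14
```

```text
12.45 [ 48.6  49.3 -42.2  96.    8.7  55.2  17.7] [ 0.5363 -0.14    0.1506] [-179.6  -26.    98.4] F [-0.23  0.54 -3.71] tilt 26.0 roll -0.4 lipxyz [ 0.543 -0.186  0.137] corner z 0.106
side floor 1407 56.81 56.88 brass px 109
top floor 2006 58.16 58.19 brass px 129
```

Emit:
apply_moves(
  increments=[
    [[0,0,0,0,1,0,0],[0,0,0,0,0.7,0,0],[0,0,0,0,0,0,0],[0,0,0,0,0,0,0],[0,0,0,0,0,0,0],[0,0,0,0,0,0,0]],
  ],
)

```text
clock: 13.05
position: [0.5363, -0.14, 0.1506]
tcp_rot: [-179.6, -27.9, 98.4]
ft_force: [-0.5, -0.8, -2.4]
width: 0.0395
```

```bash
python3 look.py 15
```

```text
13.05 [ 49.5  50.4 -43.   95.2   7.8  56.4  18.7] [ 0.5363 -0.14    0.1506] [-179.6  -27.9   98.4] F [-0.45 -0.81 -2.43] tilt 27.9 roll -0.3 lipxyz [ 0.543 -0.186  0.135] corner z 0.105
side floor 1414 56.8 56.78 brass px 111
top floor 1973 58.1 58.12 brass px 132
```

Emit:
apply_moves(
  increments=[
    [[0,0,0,0,0,0,0],[0,0,0,0,0,0,0],[0,0,0,0,0,0,0],[0,0,0,0,0,0,0]],
  ],
)

```text
clock: 13.48
position: [0.5367, -0.1396, 0.1512]
tcp_rot: [-179.7, -27.8, 98.4]
ft_force: [-0.2, 0.3, -3.2]
width: 0.0396
```

```bash
python3 look.py 16
```

```text
13.48 [ 49.5  50.3 -43.   95.2   7.8  56.4  18.7] [ 0.5367 -0.1396  0.1512] [-179.7  -27.8   98.4] F [-0.21  0.26 -3.21] tilt 27.8 roll -0.3 lipxyz [ 0.543 -0.185  0.136] corner z 0.105
side floor 1412 53.04 53.05 brass px 176
top floor 2018 54.16 54.17 brass px 145
```

View pics/v16.png

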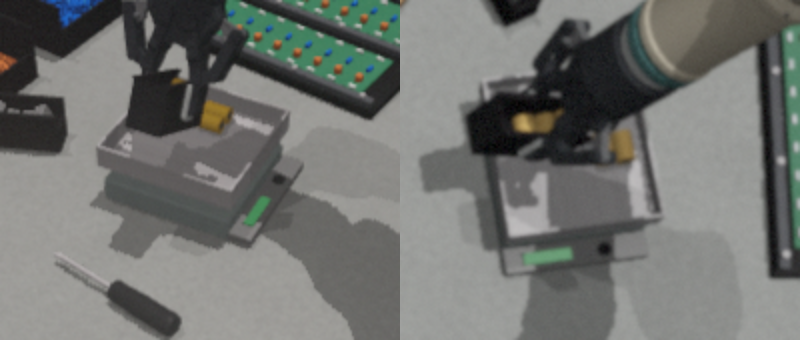

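The second is in: the pan has sunk 8.0 mm at 0.487 rad. I'll go on to about 33°, then take small steps.

Emit:
apply_moves(
  increments=[
    [[0,0,0,0,1,0,0],[0,0,0,0,1,0,0],[0,0,0,0,1,0,0],[0,0,0,0,0.5,0,0],[0,0,0,0,0,0,0],[0,0,0,0,0,0,0],[0,0,0,0,0,0,0],[0,0,0,0,0,0,0]],
  ],
)

```text
clock: 14.25
position: [0.5367, -0.1407, 0.1505]
tcp_rot: [-179.6, -31.7, 98.3]
ft_force: [-1.1, 0.1, -3.0]
width: 0.0396
```

```bash
python3 look.py 17
```

```text
14.25 [ 51.3  52.6 -44.3  93.4   6.1  58.8  20.6] [ 0.5367 -0.1407  0.1505] [-179.6  -31.7   98.3] F [-1.12  0.05 -2.98] tilt 31.7 roll -0.3 lipxyz [ 0.543 -0.185  0.132] corner z 0.102
side floor 1426 53.01 52.94 brass px 173
top floor 1996 54.16 54.17 brass px 118
```

Emit:
apply_moves(
  increments=[
    [[0,0,0,0,1,0,0],[0,0,0,0,0.7,0,0],[0,0,0,0,0,0,0],[0,0,0,0,0,0,0],[0,0,0,0,0,0,0],[0,0,0,0,0,0,0],[0,0,0,0,0,0,0],[0,0,0,0,0,0,0]],
  ],
)

```text
clock: 15.02
position: [0.5369, -0.1404, 0.1508]
tcp_rot: [-179.7, -33.6, 98.4]
ft_force: [-0.0, -0.1, -3.5]
width: 0.0394
```

```bash
python3 look.py 18
```

```text
15.02 [ 52.   53.6 -44.9  92.6   5.3  60.   21.5] [ 0.5369 -0.1404  0.1508] [-179.7  -33.6   98.4] F [-0.01 -0.06 -3.55] tilt 33.6 roll -0.3 lipxyz [ 0.543 -0.184  0.131] corner z 0.102
side floor 1438 52.87 52.86 brass px 178
top floor 2000 54.2 54.16 brass px 111
```

Emit:
apply_moves(
  increments=[
    [[0,0,0,0,1,0,0],[0,0,0,0,0.5,0,0],[0,0,0,0,0,0,0],[0,0,0,0,0,0,0],[0,0,0,0,0,0,0],[0,0,0,0,0,0,0],[0,0,0,0,0,0,0],[0,0,0,0,0,0,0]],
  ],
)

```text
clock: 15.78
position: [0.5369, -0.1406, 0.1507]
tcp_rot: [-179.7, -35.2, 98.4]
ft_force: [-0.0, 0.0, -2.8]
width: 0.0392
```

```bash
python3 look.py 19
```

```text
15.78 [ 52.6  54.6 -45.4  91.8   4.7  61.   22.2] [ 0.5369 -0.1406  0.1507] [-179.7  -35.2   98.4] F [-0.04  0.   -2.79] tilt 35.2 roll -0.3 lipxyz [ 0.543 -0.184  0.13 ] corner z 0.101
side floor 1447 52.87 52.87 brass px 178
top floor 1996 54.09 54.16 brass px 99
```

Emit:
apply_moves(
  increments=[
    [[0,0,0,0,1,0,0],[0,0,0,0,0.5,0,0],[0,0,0,0,0,0,0],[0,0,0,0,0,0,0],[0,0,0,0,0,0,0],[0,0,0,0,0,0,0],[0,0,0,0,0,0,0],[0,0,0,0,0,0,0]],
  ],
)

```text
clock: 16.55
position: [0.537, -0.1408, 0.1506]
tcp_rot: [-179.7, -36.9, 98.3]
ft_force: [-0.9, 0.0, -3.1]
width: 0.0397
```

```bash
python3 look.py 20
```

```text
16.55 [ 53.2  55.5 -45.8  91.    4.   62.1  22.9] [ 0.537  -0.1408  0.1506] [-179.7  -36.9   98.3] F [-0.94  0.03 -3.12] tilt 36.9 roll -0.3 lipxyz [ 0.543 -0.184  0.128] corner z 0.1
side floor 1445 52.78 52.81 brass px 179
top floor 2001 54.24 54.22 brass px 91
```

Emit:
apply_moves(
  increments=[
    [[0,0,0,0,1,0,0],[0,0,0,0,0.5,0,0],[0,0,0,0,0,0,0],[0,0,0,0,0,0,0],[0,0,0,0,0,0,0],[0,0,0,0,0,0,0],[0,0,0,0,0,0,0],[0,0,0,0,0,0,0]],
  ],
)

```text
clock: 17.32
position: [0.5372, -0.1408, 0.1508]
tcp_rot: [-179.7, -38.5, 98.3]
ft_force: [-0.3, 0.1, -2.6]
width: 0.0398
```

```bash
python3 look.py 21
```

```text
17.32 [ 53.7  56.5 -46.3  90.3   3.3  63.1  23.6] [ 0.5372 -0.1408  0.1508] [-179.7  -38.5   98.3] F [-0.29  0.13 -2.64] tilt 38.5 roll -0.2 lipxyz [ 0.543 -0.183  0.127] corner z 0.1
side floor 1443 47.3 47.3 brass px 259
top floor 2008 49.92 49.96 brass px 112
```

The third has dropped: the pan is about 12 mm down and still settling. Tilting back now.

Emit:
apply_moves(
  increments=[
    [[0,0,0,0,-2,0,0],[0,0,0,0,-4,0,0],[0,0,0,0,-5,0,0],[0,0,-1,0,-5,0,0],[0,0,-2,0,-5,0,0],[0,0,-3,0,-5,0,0],[0,0,-3,0,-4,0,0],[0,0,-3,0,-3,0,0],[0,0,-3,0,-2,0,0],[0,0,0,0,0,0,0]],
  ],
)

```text
clock: 18.25
position: [0.5377, -0.1392, 0.17]
tcp_rot: [179.7, -1.8, 98.6]
ft_force: [-0.5, 0.7, -2.6]
width: 0.0392
```

```bash
python3 look.py 22
```

```text
18.25 [ 31.7  36.7 -29.4 105.7  22.3  43.8  -0.6] [ 0.5377 -0.1392  0.17  ] [179.7  -1.8  98.6] F [-0.49  0.69 -2.59] tilt 1.8 roll 0.3 lipxyz [ 0.545 -0.187  0.177] corner z 0.143
side floor 1449 48.85 48.86 brass px 295
top floor 2426 50.23 50.27 brass px 380
```

View pics/v22.png

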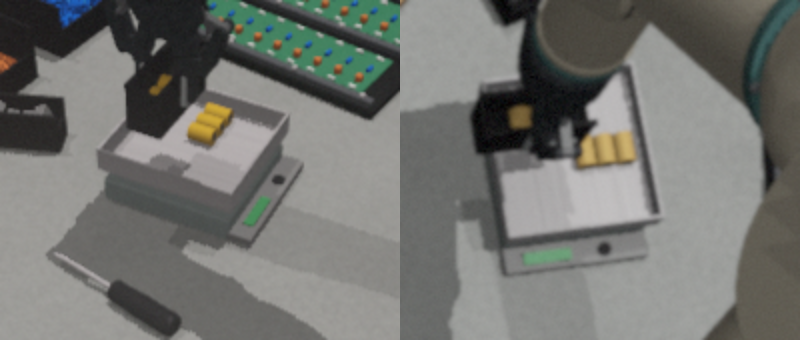

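The scale has settled at 11.9 mm and three spacers lie in the pan at side crop (210,120). Returning the cup to the mat.

```bash
python3 -c "
from plan import *
plan([.5377,-.1392,.17],98.6,[.498,.245,.165],7,[.3,.6]+[1]*15+[.7,.3])"
```

```text
[7.0, 0.0, 0.0, 0, 0, 1.6, 0]
[14.0, 0.0, 0.0, 0, 0, 3.3, 0]
[23.0, -1.0, 0.0, 0, 0, 5.4, 0]
[23.0, -3.0, 0.0, 0, 0, 5.4, 0]
[22.0, -5.0, 0.0, 0, 0, 5.4, 0]
[22.0, -7.0, 0.0, 0, 0, 5.4, 0]
[21.0, -9.0, 0.0, 0, 0, 5.4, 0]
[20.0, -11.0, 0.0, 0, 0, 5.4, 0]
[19.0, -13.0, 0.0, 0, 0, 5.4, 0]
[17.0, -15.0, 0.0, 0, 0, 5.4, 0]
[16.0, -16.0, 0.0, 0, 0, 5.4, 0]
[14.0, -18.0, 0.0, 0, 0, 5.4, 0]
[13.0, -19.0, 0.0, 0, 0, 5.4, 0]
[11.0, -20.0, 0.0, 0, 0, 5.4, 0]
[9.0, -21.0, 0.0, 0, 0, 5.4, 0]
[7.0, -22.0, 0.0, 0, 0, 5.4, 0]
[5.0, -22.0, 0.0, 0, 0, 5.4, 0]
[2.0, -16.0, 0.0, 0, 0, 3.8, 0]
[0.0, -7.0, 0.0, 0, 0, 1.6, 0]
```

Emit:
apply_moves(
  increments=[
    [[4,0,0,0,-1,1,0],[10,0,0,0,-0.8,2.5,0],[18,-1,0,0,0,4.5,0],[22,-3,0,0,0,5.4,0],[22,-5,0,0,0,5.4,0],[22,-7,0,0,0,5.4,0],[21,-9,0,0,0,5.4,0],[20,-11,0,0,0,5.4,0],[19,-13,0,0,0,5.4,0],[17,-15,0,0,0,5.4,0]],
  ],
)

```text
clock: 19.18
position: [0.5146, 0.0393, 0.1638]
tcp_rot: [-179.5, -0.0, 48.5]
ft_force: [0.0, -0.1, -2.6]
width: 0.0399
```

```bash
python3 st.py; python3 -c "
from plan import *
from plant import ctrl
s=ctrl.read_state()
plan(s['position'],s['tcp_rot'][2],[.498,.242,.165],7,[1]*7+[.7,.4,.2])"
```

```text
19.18 [  1.58  32.34 -12.9  112.33  10.77  36.8  -59.53] [0.5146 0.0393 0.1638] [-1.7946e+02 -3.0000e-02  4.8540e+01] F [ 0.  -0.1 -2.6] w 0.0399
[17.0, -18.0, -0.0, 0, 0, 5.0, 0]
[15.0, -19.0, -0.0, 0, 0, 5.0, 0]
[14.0, -20.0, -0.0, 0, 0, 5.0, 0]
[12.0, -21.0, -0.0, 0, 0, 5.0, 0]
[10.0, -22.0, -0.0, 0, 0, 5.0, 0]
[8.0, -23.0, -0.0, 0, 0, 5.0, 0]
[6.0, -24.0, -0.0, 0, 0, 5.0, 0]
[3.0, -17.0, -0.0, 0, 0, 3.5, 0]
[1.0, -10.0, -0.0, 0, 0, 2.0, 0]
[0.0, -5.0, -0.0, 0, 0, 1.0, 0]
```

Emit:
apply_moves(
  increments=[
    [[17,-18,0,0,0,5,0],[15,-19,0,0,0,5,0],[14,-20,0,0,0,5,0],[12,-21,0,0,0,5,0],[10,-22,0,0,0,5,0],[8,-22,0,0,0,4.5,0],[6,-18,0,0,0,3.5,0],[3,-12,0,0,0,2,0],[0,-5,0,0,0,1,0],[0,0,0,0,0,0,0]],
  ],
)

```text
clock: 20.02
position: [0.5053, 0.2288, 0.1587]
tcp_rot: [-179.0, 1.0, 9.9]
ft_force: [0.4, 0.7, -2.8]
width: 0.0393
```

```bash
python3 st.py;python3 - <<'E'
from h import *
snap('side','side24');
cv2.imwrite('pics/c24.png',cv2.resize(cv2.imread('pics/side24.png')[120:320,120:340],(660,600)))
E
```

```text
20.02 [ -25.83   35.03   -0.99  106.55   -1.16   39.11 -105.86] [0.5053 0.2288 0.1587] [-178.95    1.03    9.89] F [ 0.4  0.7 -2.8] w 0.0393
```

View pics/c24.png

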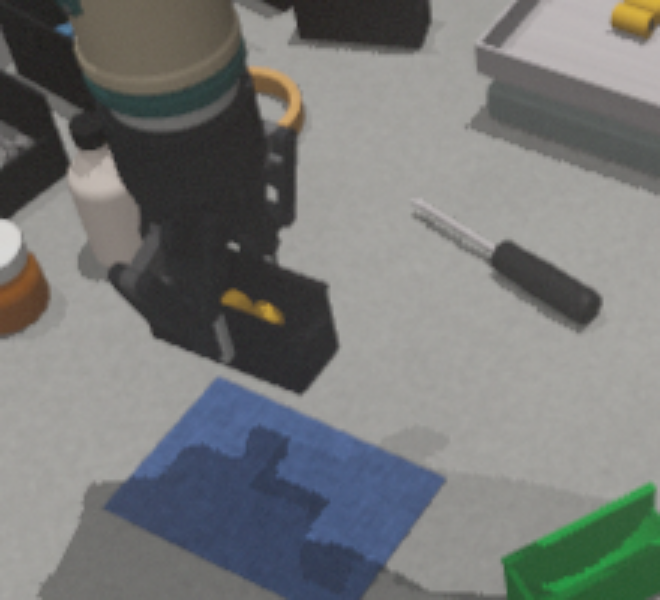

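Emit:
apply_moves(
  increments=[
    [[-1,-4,5,-0.3,0.3,0.8,0],[-1,-5,10,-0.3,0.3,0.8,0],[-1,-4,15,-0.2,0.2,0.8,0],[-1,-2,15,0,0,0,0],[0,0,15,0,0,0,0],[0,0,10,0,0,0,0],[0,0,5,0,0,0,0],[0,0,0,0,0,0,0],[0,0,0,0,0,0,0]],
  ],
)

```text
clock: 20.82
position: [0.5004, 0.2308, 0.0789]
tcp_rot: [179.8, 0.3, 6.4]
ft_force: [-0.4, 0.4, -1.8]
width: 0.0392
```

```bash
python3 st.py
```

```text
20.82 [ -28.3    41.9     0.91  110.2    -1.18   28.23 -110.19] [0.5004 0.2308 0.0789] [179.84   0.28   6.39] F [-0.4  0.4 -1.8] w 0.0392
```

Emit:
apply_moves(
  increments=[
    [[0,-5,6,0,0.2,0,0],[-1,-5,8,0,0,0,0],[0,-3,8,0,0,-0.3,0],[0,0,6,0,0,0,0],[0,0,2,0,0,0,0],[0,0,0,0,0,0,0],[0,0,0,0,0,0,0]],
  ],
)

```text
clock: 21.4
position: [0.4993, 0.2459, 0.0476]
tcp_rot: [179.9, -0.2, 6.7]
ft_force: [-1.1, -0.8, -2.2]
width: 0.039
```

```bash
python3 st.py
```

```text
21.4 [ -29.78   45.11    0.95  110.32   -1.35   24.46 -111.18] [0.4993 0.2459 0.0476] [ 1.7994e+02 -1.6000e-01  6.7200e+00] F [-1.1 -0.8 -2.2] w 0.039
```

Good position and level. Lowering to the grasp height of 0.030.

Emit:
apply_moves(
  increments=[
    [[0,0,4,0,0,0,0],[0,0,4,0,0,0,0],[0,0,4,0,0,0,0],[0,0,1,0,0,0,0],[0,0,0,0,0,0,0],[0,0,0,0,0,0,0]],
  ],
)

```text
clock: 21.9
position: [0.4999, 0.2455, 0.0336]
tcp_rot: [179.9, -0.2, 6.7]
ft_force: [0.2, -0.2, -3.1]
width: 0.0394
```

```bash
python3 st.py
```

```text
21.9 [ -29.7    46.51    0.91  110.46   -1.35   22.87 -111.17] [0.4999 0.2455 0.0336] [179.94  -0.21   6.67] F [ 0.2 -0.2 -3.1] w 0.0394
```

Emit:
apply_moves(
  increments=[
    [[0,0,2,0,0,0,0],[0,0,1.5,0,0,0,0],[0,0,0.5,0,0,0,0],[0,0,0,0,0,0,0]],
  ],
)

```text
clock: 22.23
position: [0.5003, 0.2455, 0.0303]
tcp_rot: [180.0, -0.3, 6.7]
ft_force: [0.2, -0.3, -1.5]
width: 0.0392
```

```bash
python3 st.py;python3 - <<'E'
from h import *
snap('side','side25');
cv2.imwrite('pics/c25.png',cv2.resize(cv2.imread('pics/side25.png')[200:330,150:290],(646,600)))
E
```

```text
22.23 [ -29.68   46.85    0.89  110.48   -1.36   22.46 -111.16] [0.5003 0.2455 0.0303] [179.96  -0.25   6.65] F [ 0.2 -0.3 -1.5] w 0.0392
```

View pics/c25.png

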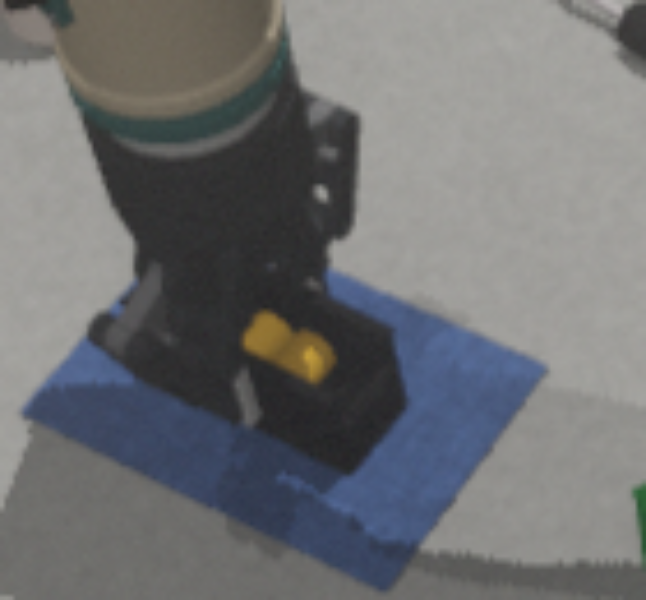

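Emit:
apply_moves(
  increments=[
    [[0,0,1,0,0,0,0],[0,0,0.5,0,0,0,0],[0,0,0,0,0,0,0]],
  ],
)

```text
clock: 22.53
position: [0.5006, 0.2456, 0.0301]
tcp_rot: [180.0, -0.3, 6.6]
ft_force: [0.5, -0.3, -2.2]
width: 0.0394
```

```bash
python3 st.py
```

```text
22.53 [ -29.68   46.87    0.89  110.48   -1.36   22.39 -111.17] [0.5006 0.2456 0.0301] [179.98  -0.29   6.63] F [ 0.5 -0.3 -2.2] w 0.0394
```

Emit:
apply_moves(
  increments=[
    [[0,0,1.5,0,0,0,0],[0,0,1,0,0,0,0],[0,0,0.5,0,0,0,0]],
  ],
)

```text
clock: 22.78
position: [0.5007, 0.2456, 0.03]
tcp_rot: [180.0, -0.3, 6.6]
ft_force: [-0.6, 0.1, 1.1]
width: 0.0393
```

```bash
python3 st.py
```

```text
22.78 [ -29.67   46.88    0.89  110.5    -1.37   22.33 -111.17] [0.5007 0.2456 0.03  ] [179.99  -0.33   6.63] F [-0.6  0.1  1.1] w 0.0393
```

Contact: z has stopped at 0.030 and the vertical force has changed sign. Opening gradually.

Emit:
apply_moves(
  increments=[
    [[0,0,0,0,0,0,0.55],[0,0,0,0,0,0,0.6],[0,0,0,0,0,0,0.7],[0,0,0,0,0,0,0.85],[0,0,0,0,0,0,1],[0,0,0,0,0,0,1],[0,0,0,0,0,0,1]],
  ],
)

```text
clock: 23.37
position: [0.5021, 0.2463, 0.0296]
tcp_rot: [-179.9, -0.5, 6.6]
ft_force: [-0.1, -0.8, 0.1]
width: 0.0854
```

```bash
python3 st.py
```

```text
23.37 [ -29.67   46.94    0.9   110.42   -1.36   22.16 -111.17] [0.5021 0.2463 0.0296] [-179.95   -0.51    6.64] F [-0.1 -0.8  0.1] w 0.0854
```

Emit:
apply_moves(
  increments=[
    [[0,0,-5,0,0,0,1],[0,0,-10,0,0,0,1],[0,0,-15,0,0,0,1],[0,0,-20,0,0,0,1],[0,0,-25,0,0,0,1],[0,0,-25,0,0,0,1],[0,0,-25,0,0,0,1],[0,15,-25,0,0,0,1],[0,25,-15,0,0,0,1],[0,35,-5,0,0,0,1]],
  ],
)

```text
clock: 24.2
position: [0.5072, 0.1787, 0.2121]
tcp_rot: [-179.6, -0.5, 7.5]
ft_force: [0.5, -0.2, -0.0]
width: 0.0856
```

Emit:
apply_moves(
  increments=[
    [[0,38,0,0,0,0,1],[0,38,0,0,0,0,1],[0,38,0,0,0,0,1],[0,30,0,0,0,0,1],[0,20,0,0,0,0,1],[0,10,0,0,0,0,1],[0,0,0,0,0,0,1],[0,0,0,0,0,0,1]],
  ],
)

```text
clock: 24.87
position: [0.5319, -0.0087, 0.2224]
tcp_rot: [-179.8, -1.4, 7.0]
ft_force: [0.4, 0.9, 0.6]
width: 0.0852
```

```bash
python3 look.py 30; python3 - <<'E'
from h import *
a=cv2.resize(cv2.imread('pics/s30.png')[70:330,130:400],(400,385))
b=cv2.resize(cv2.imread('pics/t30.png')[70:260,180:510],(400,385))
cv2.imwrite('pics/c30.png',np.hstack([a,b]))
d=np.load('pics/t30.npy');P=cloud('top',d)
bx=np.zeros(d.shape,bool);bx[140:215,205:255]=1
q=P[bx&(d>0)&(P[...,2]>.046)&(P[...,2]<.07)]
print(cv2.minAreaRect((q[:,:2]*1000).astype(np.float32)) if len(q) else None)
E
```

```text
24.87 [ -2.4  27.4   0.8 108.5  -1.   42.7 -84. ] [ 0.5319 -0.0087  0.2224] [-179.8   -1.4    7. ] F [0.43 0.88 0.55] tilt 1.4 roll -0.2 lipxyz [ 0.484 -0.015  0.229] corner z 0.196
side floor 1699 48.87 48.91 brass px 294
top floor 0 nan nan brass px 0
((500.64013671875, 246.1641387939453), (104.74948120117188, 42.998023986816406), 5.974228858947754)
  return _methods._mean(a, axis=axis, dtype=dtype,
  ret = ret.dtype.type(ret / rcount)
look.py:18: RuntimeWarning: Mean of empty slice.
  z=P[m][:,2]; print(n,'floor',m.sum(),(np.median(z)*1000).round(2),(z.mean()*1000).round(2), 'brass px',((hsv[...,1]>90)&(hsv[...,0]>15)&(hsv[...,0]<32)&(abs(a)<.09)&(abs(b)<.08)&(P[...,2]<.1)).sum())
```

View pics/c30.png

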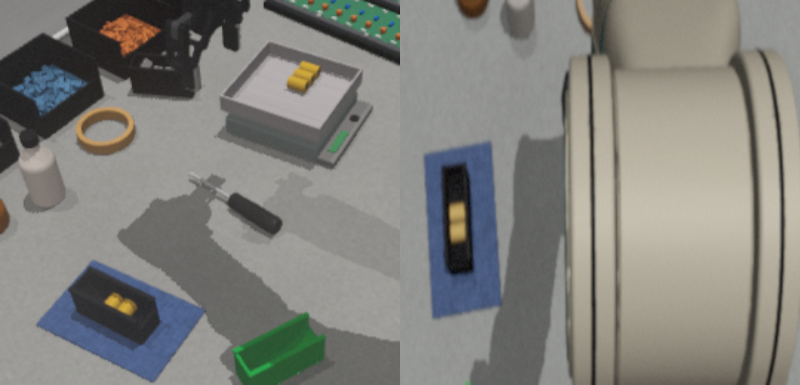

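The pictures show the cup upright on the mat with two spacers in it (left crop (120,300)) and three in the pan at (303,75). The pan is 11.9 mm down and the arm is clear of everything. Handing in.

```bash
python3 -c "
from plant import order
print(order.job_done())"
```

```text
the job is handed in; nothing more can be done
None
```

I tipped three spacers out of the black cup into the scale pan, one at a time. I then set the cup back on the mat with the other two still in it and let go. I handed the job in at about 25 s on the robot's clock.

- **Pour:** I turned the cup so its lip pointed sideways (-y). Pouring towards the robot would have passed joint 6's range. The spacers had dropped by about 19°, 28° and 38.5° of tilt, and the pan sank about 4, 8 and 12 mm.
- **Pan:** the last side view showed three spacers and the pan 11.9 mm down. The top view could not confirm this at the end because the arm hid the pan. It had shown the same 11.9 mm just after the pour.
- **Cup:** it stands upright on the mat at about (0.501, 0.246), within about 3 mm of where it started, with two spacers visible inside.
- **Arm:** the gripper was open and clear of everything, with force readings within noise.

The arm drifted up to about 15 mm from the commanded position on some fast moves. I corrected this before both the grasp and the placing.

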